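Bolt the battery charging box shut

TASK

Bolt the battery charging box shut: lift the red-knobbed bolt handle out of its notch, slide the bolt across into the brass keeper on the blue lid, and press the handle fully down into the keeper's notch, then let go. Feel your way gently and never force the handle hard against the metal, and leave everything else on the bench and on the box where it is.

Things in the scene. Friction and masses are not known exactly. Their poses are not given: they have to be found in the camera images.
- chest: The battery charging box, fixed to the bench: grey steel, 240 (x) x 400 (y) x 90 mm high; origin under its centre, z up, its front faces its own -x (the robot). The left part of its top (own y above -10 mm) is a grey fixed deck, the right part a blue hinged lid, shut.
- guide: Steel bolt guide on the deck along the front edge. Origin on the bolt's axis (114 mm above the bench, 24 mm above deck and lid, 30 mm behind the box's front face) at the middle of the first notch; axes parallel to the box's. The bolt slides along own -y (to the robot's right). First notch: 12 mm wide (own y -6 to +6), with a rigid stop behind it (+y). The brass keeper belongs to it.
- fence (a point): Start of the fence, own y = -6 mm of the guide, on top of the upright plate 16 to 19 mm in front of the axis, 11 mm above the axis. From here on a fence (the keeper's is 19.5 to 22.5 mm in front, 12.5 mm above) keeps the handle up: it can slide only when raised by 0.82 rad or more and lowered only in a notch.
- keeper_mid (a point): Fixed point of the guide on the bolt's axis, 60 mm along the slide from the first notch. The brass keeper is screwed on in long holes: its notch (11 mm wide) is centred within 16 mm of this point either way, a place that differs each time and is not measured. The fence goes on beyond the notch, to a rigid end stop across the slot whose face lies 16 mm past the notch's middle.
- handle: The handle: square steel stem, 7 mm wide (along the bolt) and 8 mm high, square-edged, at right angles to the bolt, red knob on its end. Origin on the bolt's axis; stem along own -x; own y along the bolt. It turns about the bolt's axis. Down in a notch it lies level, pointing to the robot and overhanging the box's front face, on the notch floor (4 mm below the axis), with 2.5 mm (first notch) or 2 mm (keeper) of play each side.
- knob (a point): Centre of the red ball knob, 18 mm diameter, 50 mm from the bolt's axis. It can be pinched from above with the fingers closing along the bolt; raising it means following a 50 mm arc about the bolt's axis while the ball turns between the fingers; a hard grip resists this turning, a light one lets it turn.
- bolt (a joint): How far the bolt (12 mm diameter) has slid, m: 0 with the handle in the middle of the first notch, growing towards the keeper. Sliding friction about 2.5 N; it stays where it is left.
- turn (a joint): How far the handle is raised, rad: 0 = level, down in a notch; 1.45 = its upper limit, nearly upright. The hinge is stiff (about 0.06 N m, 1 to 2 N at the knob): the handle stays where it is left and does not fall by itself.
- multimeter: Bystander: red and green multimeter, 160 x 82 x 37 mm, lying flat on the bench; origin under its middle.
- phone: Bystander: black phone, 150 x 74 x 9 mm, lying flat on the bench; origin under its middle.
- speaker: Bystander: black cube loudspeaker, 110 x 110 x 100 mm, on the bench; origin under its middle.
- pliers: Bystander: red-handled pliers, 165 mm long, on the bench; origin under its middle.
- iron_stand: Bystander: black soldering-iron stand with a wire coil, 130 x 90 x 110 mm, on the bench; origin under its middle.
- screwdriver: Bystander: screwdriver, 160 mm long, lying on the box's deck behind the bolt; origin under its middle.
- cell_pack: Bystander: blue battery pack, 85 x 42 x 20 mm, lying on the box's lid behind the keeper; origin under its middle.

How it is judged (in metres and radians):
On the way, in this order (a step that is already met when the one before it is completed fails the run):
1. the handle is lifted out of the first notch (value of joint turn above 0.7 rad and value of joint bolt below 0.02 m), for 0.05 s.
2. the bolt is slid across towards the keeper with the handle raised (value of joint turn above 0.5 rad and value of joint bolt above 0.036 m), for 0.05 s.
At the end, for the whole second after the job is handed in: The bolt is in the keeper (slid by 39 to 81 mm, as the keeper's place has it) and the handle lies down in the keeper's notch, within 0.12 rad of level, released and at rest (value of joint turn between -0.12 and 0.12 rad and value of joint bolt between 0.039 and 0.081 m and velocity of joint bolt below 0.01 m/s and velocity of joint turn below 0.1 rad/s); the robot touches nothing.
It fails at once if the handle is forced against the guide or the keeper with more than 40 N (contact force between handle and guide above 40 N).
It fails at once if a bystander on the bench or on the box is moved by more than 15 mm (distance of any of multimeter, phone, speaker, pliers, iron_stand, screwdriver, cell_pack from where it was at the start of the episode above 0.015 m).
It also fails if it takes over 72 s, if anything falls off the work surface, if the arm or the gripper's body presses on something with over 40 N, if the wrist force passes 120 N, or if a joint passes its speed limit or range.

ROBOT

A 6-joint arm with a two-finger parallel gripper is mounted at the origin on the work surface. World frame = base frame: x ahead of the robot, y to its left, z up, the work surface at z = 0. Lengths are in mm, angles in rad, forces in N, time in s.
With the tool pointing down it reaches from about 375 to 975 mm from the base axis. Payload 3.8 kg.
Tool frame: the origin (TCP) lies on the centre line of the jaws, within the pads' length; the fingertips stand 17 mm ahead of it and the grasp point (between the pads) lies 2 mm behind it; y points along the fingers, x is the direction in which the jaws open and shut, and the axes are right-handed (so a half turn about y gives the same grasp; the last joint's range is limited). The gripper opens to 88 mm and grips with 3 to 60 N. Pads are 18 mm wide; open, the fingers measure 123 mm over their backs; the gripper's body (75 mm by 187 mm) begins 45 mm behind the grasp point.
Start: joints at [1.188, 0.264, 1.604, -0, 1.274, -0.037], TCP at [228.788, 635.039, 255.706] pointing down, gripper open.
Joint ranges: [-2.63, 2.63], [-0.94, 2.18], [0.31, 2.57], [-1.31, 4.45], [0, 2.66], [-2.55, 2.55]. Speed limits (rad/s): [2.57, 2.57, 3.14, 3.14, 3.14, 3.14].

INTERFACE

Orientations are given as [roll, pitch, yaw] about the fixed x, y, z axes, in that order (R = Rz(yaw) Ry(pitch) Rx(roll)).
In Python, from workcell import ctrl, snapshot, camera_info, close_job gives the robot as it stands.
- The arm moves only by the tool apply_moves, never from a script. Its argument "plan" is a list of rows, each a list of 3 entries, a list of its own where there are three numbers: the shift along the world's x, y, z in cm, then the turn, a rotation vector about the world's x, y, z in degrees, then the closure, from 0 (fully open) to 1 (shut). In form: [[[tx, ty, tz], [rx, ry, rz], gripper], ...]. A call has exactly 10 rows; each row shifts and turns the commanded pose from where the row before left it; what a row does not reach is not made up. A row lasts 1/10 s, in which the tool goes at most 50 mm and 8.59 degrees, less where a joint would pass 70% of its speed; a pose out of reach is approached as far as the arm can. A call is refused whole if a number of a shift passes 5 or a number of a turn 8.59, either way. A call with a gripper value outside its range is refused whole. The fingers move at their own pace and stop on an object; "squeeze" is the grip in N (left out, the last holds). Time passes only in rows, so rows that do not move let the fingers close, or fill a call up. It gives the time, the measured TCP pose, the force and the opening at its end, in the units of the state.
- ctrl.get_obs(): the state, without advancing time (a new reading comes with each control period).
- snapshot(name): name is "scene" or "top"; returns (picture, depth): 420x560x3 uint8, blue, green, red; 420x560 float32, mm along the optical axis (not along the pixel's ray), 0 where there is no reading.
- camera_info(name): a dict with "camera_matrix" (3x3 intrinsics, pixels), "world_to_cam" (4x4, takes a point from world to camera coordinates). Camera axes: x right, y down, z forward; pixel columns grow to the right and rows downward; lengths in mm; the calibration is good to about 2 mm. A picture is of the moment at which its call begins. camera_info takes no time and is no camera call.
- close_job(): hands the job in, once; it reports no verdict.
The state is a dict: "time": time; "qpos": joint angles; "dq": joint speeds; "joint_efforts": joint torques, N m; "tool_pos": TCP position; "orientation": TCP orientation; "ft_force": force on the tool from outside, world axes, zero at the start; "torque": the same for the moment, N m; "grip_width": finger opening in mm.
Only numpy, scipy, OpenCV 4.12 (cv2) and the standard library are available. Lean on these libraries where they do the work, as an engineer would, in place of code of your own. Each camera call takes 0.05 s, during which the arm holds its last target.

## Working session

There is one attempt and no reset: what is moved stays moved. The work goes in short steps, Python scripts to look and compute and a tool call to move; the robot and the scene stay as the last step left them, time stands still between calls to the robot, and variables do not carry over. Pictures are saved under pics/ and viewed, and the job is handed in when it is done.

Besides the shell and the picture viewer there is one more tool, called as name([rows], argument=value, ...), one row to a line, values as JSON. apply_moves: Moves the arm, as the interface text tells. Its arguments: {"type":"object","properties":{"plan":{"type":"array","items":{"type":"array"}},"squeeze":{"type":"number"}},"required":["plan"]}

```bash
mkdir -p pics; ls; python3 - <<'E'
from workcell import ctrl, snapshot, camera_info
import cv2,numpy as np
print(ctrl.get_obs())
for n in("scene","top"):
    p,d=snapshot(n); cv2.imwrite(f"pics/{n}0.png",p); np.save(f"pics/{n}0.npy",d)
    i=camera_info(n); print(n,np.array(i["camera_matrix"]).tolist(),np.round(i["world_to_cam"],4).tolist())
E
```

```text
pics
{'time': 0.0, 'qpos': array([ 1.18810458e+00,  2.64789407e-01,  1.60532101e+00,  5.91966548e-06,
        1.27370052e+00, -3.69066119e-02]), 'dq': array([ 1.79621791e-03,  1.10910403e-03, -9.38395649e-04,  1.75209447e-04,
        1.74425860e-03, -5.86430163e-05]), 'joint_efforts': array([ 1.74594181e-03, -5.02099514e+01, -3.56888795e+01,  7.28159957e-02,
        2.93354841e-02, -2.04992307e-04]), 'tool_pos': array([228.54262436, 634.44127257, 254.3921461 ]), 'orientation': array([-1.57070882,  0.00221656,  1.22500955]), 'ft_force': array([ 0.44036706, -0.46604239, -0.13529979]), 'torque': array([-0.0225651 , -0.02214751, -0.04366055]), 'grip_width': 88.05141498843386}
scene [[394.10318302897036, 0.0, 277.5490102925609], [0.0, 394.10318302897036, 213.9775218750197], [0.0, 0.0, 1.0]] [[0.4113, 0.9115, 0.0099, -208.0409], [0.5294, -0.23, -0.8166, -201.7168], [-0.742, 0.3411, -0.5771, 1461.4238], [0.0, 0.0, 0.0, 1.0]]
top [[418.6982811801656, 0.0, 279.22496591428046], [0.0, 418.6982811801656, 209.08810563373137], [0.0, 0.0, 1.0]] [[-0.0071, -0.9999, -0.0081, -1.4775], [-0.9868, 0.0083, -0.1618, 573.7398], [0.1619, 0.0069, -0.9868, 1132.3876], [0.0, 0.0, 0.0, 1.0]]
```

View pics/scene0.png

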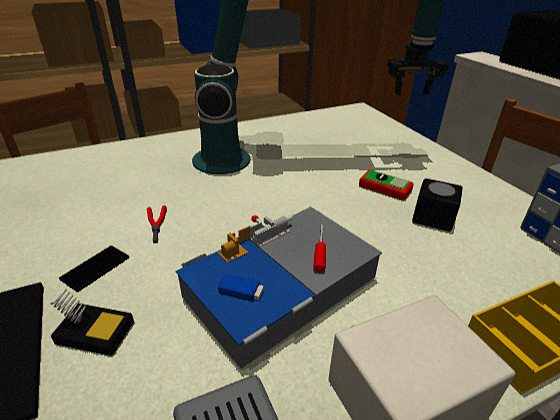

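View pics/top0.png

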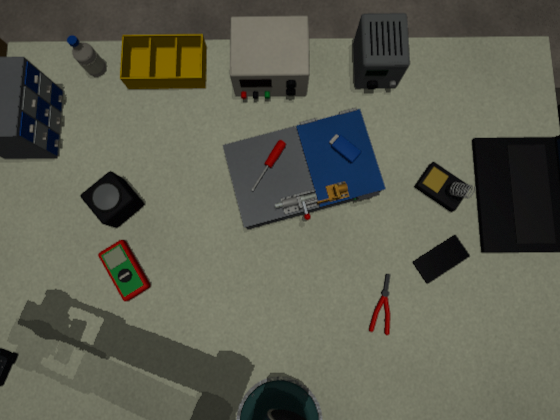

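The overview shows the box near the top view's (305,170), with the knob at about (307,217) and the brass keeper at about (337,191). In the scene view the knob is at (255,218). Next I'll zoom in and measure.

```bash
cat > h.py <<'E'
import numpy as np,cv2
from workcell import ctrl,snapshot,camera_info
def ray(n,uv):
    i=camera_info(n);K=np.array(i["camera_matrix"]);T=np.array(i["world_to_cam"])
    d=np.linalg.inv(K)@np.array([uv[0],uv[1],1.]);R=T[:3,:3]
    return -R.T@T[:3,3],R.T@d
def onz(n,uv,z):
    o,d=ray(n,uv);return o+d*(z-o[2])/d[2]
def tri(a,b):
    o1,d1=ray("scene",a);o2,d2=ray("top",b)
    s=np.linalg.lstsq(np.c_[d1,-d2],o2-o1,rcond=None)[0]
    p,q=o1+s[0]*d1,o2+s[1]*d2
    return (p+q)/2,np.linalg.norm(p-q)
def proj(n,P):
    i=camera_info(n);K=np.array(i["camera_matrix"]);T=np.array(i["world_to_cam"])
    c=T[:3,:3]@np.array(P,float)+T[:3,3];u=K@c;return u[:2]/u[2]
E
python3 - <<'E'
from h import *
t=cv2.imread("pics/top0.png");s=cv2.imread("pics/scene0.png")
cv2.imwrite("pics/tc.png",cv2.resize(t[165:235,255:375],None,fx=6,fy=6,interpolation=cv2.INTER_CUBIC))
cv2.imwrite("pics/sc.png",cv2.resize(s[195:285,195:305],None,fx=6,fy=6,interpolation=cv2.INTER_CUBIC))
def red(p,x0,y0,x1,y1):
    h=cv2.cvtColor(p,cv2.COLOR_BGR2HSV);m=((h[...,0]<8)|(h[...,0]>172))&(h[...,1]>150)&(h[...,2]>60)
    mm=np.zeros_like(m);mm[y0:y1,x0:x1]=m[y0:y1,x0:x1]
    ys,xs=np.nonzero(mm);return xs.mean(),ys.mean(),len(xs),xs.min(),xs.max(),ys.min(),ys.max()
a=red(s,245,205,268,228);b=red(t,296,205,318,228);print(a,b)
print(tri(a[:2],b[:2]), onz("top",b[:2],114))
# lid: blue mask
h=cv2.cvtColor(t,cv2.COLOR_BGR2HSV);m=((h[...,0]>100)&(h[...,0]<125)&(h[...,1]>150)).astype(np.uint8)
m[:,:290]=0;m[:,400:]=0;m[:100]=0;m[240:]=0
c=max(cv2.findContours(m,0,2)[0],key=cv2.contourArea);r=cv2.minAreaRect(c);bx=cv2.boxPoints(r);print(r,bx)
for q in bx: print(onz("top",q,90))
E
```

```text
(np.float64(254.03703703703704), np.float64(217.77777777777777), 27, np.int64(252), np.int64(257), np.int64(215), np.int64(221)) (np.float64(306.6551724137931), np.float64(216.24137931034483), 29, np.int64(304), np.int64(309), np.int64(213), np.int64(219))
(array([542.27960261, -79.69775015, 115.63972459]), np.float64(2.1349082177655885)) [542.89478626 -78.79550638 114.        ]
((340.145751953125, 157.16465759277344), (84.85482025146484, 67.41569519042969), 73.68614196777344) [[295.87726 125.91398]
 [360.5786  106.977  ]
 [384.41425 188.41534]
 [319.7129  207.35233]]
[802.36006051 -54.55610057  90.        ]
[ 856.43829663 -237.68486069   90.        ]
[ 621.33942612 -293.57183434   90.        ]
[ 570.45605306 -116.0260625    90.        ]
```

View pics/tc.png

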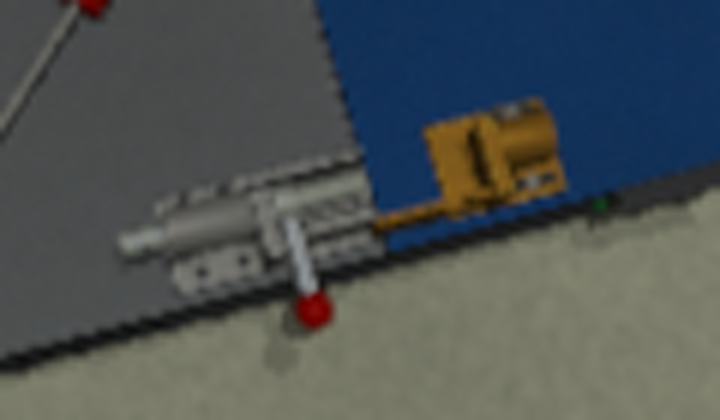

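View pics/sc.png

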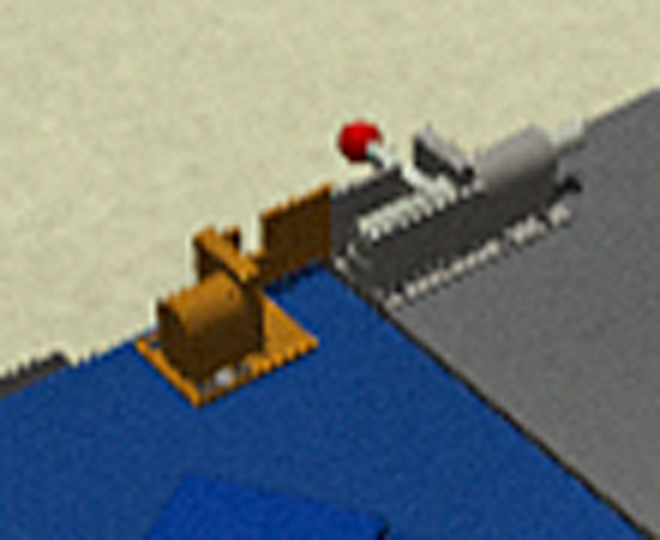

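```bash
python3 - <<'E'
from h import *
t=cv2.imread("pics/top0.png")
h=cv2.cvtColor(t,cv2.COLOR_BGR2HSV);m=((h[...,0]>100)&(h[...,0]<125)&(h[...,1]>150)).astype(np.uint8)
m[:,:290]=0;m[:,400:]=0;m[:100]=0;m[240:]=0
c=max(cv2.findContours(m,0,1)[0],key=cv2.contourArea)[:,0,:]
W=np.array([onz("top",q+0.0,90)[:2] for q in c])
th=np.radians(16);R=np.array([[np.cos(th),-np.sin(th)],[np.sin(th),np.cos(th)]])
L=W@R  # own coords (approx)
print(L.min(0),L.max(0))
lo,hi=L.min(0),L.max(0)
for nm,sel in {"back":(L[:,0]>hi[0]-8)&(L[:,1]<hi[1]-20)&(L[:,1]>lo[1]+20),
 "left":(L[:,1]>hi[1]-10)&(L[:,0]<hi[0]-20)&(L[:,0]>lo[0]+60),
 "right":(L[:,1]<lo[1]+10)&(L[:,0]<hi[0]-20)&(L[:,0]>lo[0]+30),"front":(L[:,0]<lo[0]+8)&(L[:,1]<hi[1]-20)&(L[:,1]>lo[1]+20)}.items():
    vx,vy,x,y=cv2.fitLine(W[sel].astype(np.float32),cv2.DIST_HUBER,0,.01,.01).ravel()
    print(nm,sel.sum(),np.degrees(np.arctan2(vy,vx)),x,y)
k=np.array([542.6,-79.2])
print("top cam",ray("top",(0,0))[0])
# brass mask
for n in("top","scene"):
    p=cv2.imread(f"pics/{n}0.png");hh=cv2.cvtColor(p,cv2.COLOR_BGR2HSV)
    s=p[170:220,300:360] if n=="top" else p[222:268,212:256]
    cv2.imwrite(f"pics/{n}k.png",cv2.resize(s,None,fx=12,fy=12,interpolation=cv2.INTER_NEAREST))
E
```

```text
[ 516.35261893 -457.48153861] [ 756.31256455 -269.90680637]
back 51 -75.04814 823.8892 -141.91515
left 54 15.022811 704.95404 -82.00536
right 64 14.891379 740.7213 -260.59628
front 75 -74.79042 597.04376 -198.88457
top cam [ 382.82929895  -14.01624704 1210.25881933]
```

View pics/topk.png

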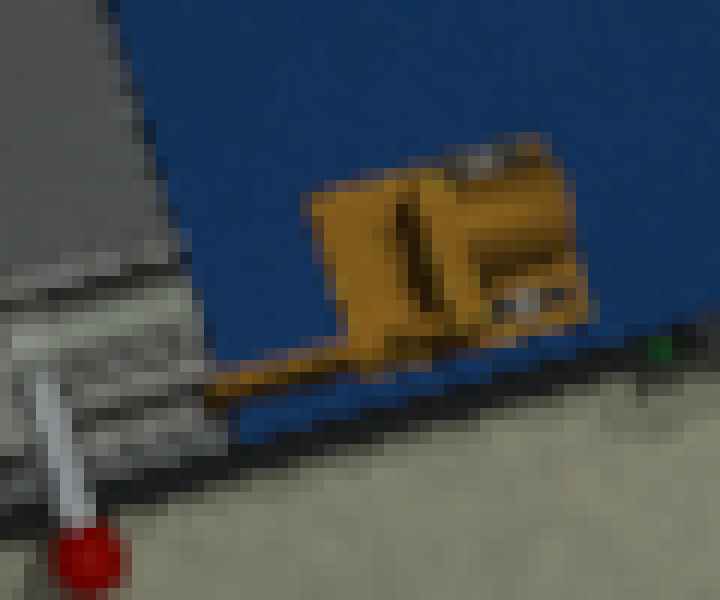

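View pics/scenek.png

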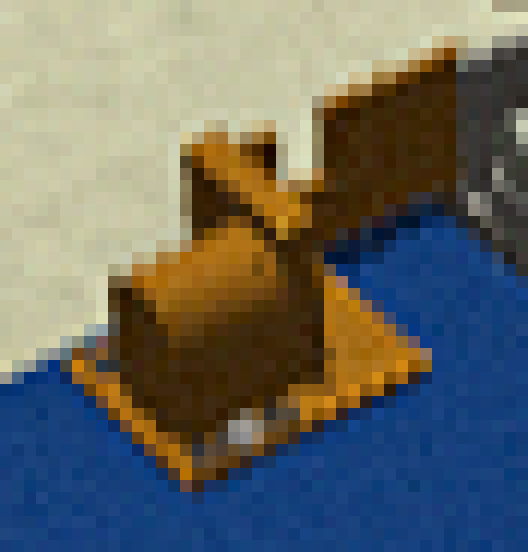

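```bash
python3 - <<'E'
from h import *
th=np.radians(15);u=np.array([np.sin(th),-np.cos(th)]);f=np.array([np.cos(th),np.sin(th)])
k=np.array([542.6,-79.2]);o=k+50*f
print("axis origin",o)
def own(n,uv,z):
    p=onz(n,uv,z)[:2]-o;return p@f,p@u
S=lambda x,y:(212+x/12-.5,222+y/12-.5)
T=lambda x,y:(300+x/12-.5,170+y/12-.5)
for nm,q in dict(gapR=(318,105),gapL=(276,132),gapLtopcorner=(200,135),fenceend=(456,45)).items(): print("scene",nm,own("scene",S(*q),126.5))
for nm,q in dict(stopfaceback=(415,185),stopfacefront=(445,320),fenceend=(205,390)).items(): print("top",nm,own("top",T(*q),126.5))
# box front face: own x of left edge etc
p=onz("top",(295,0),90)
print("boxfront y0 dist", (np.array([823.9,-141.9])-o)@f, (np.array([597.04,-198.9])-o)@f, (np.array([704.95,-82.0])-o)@u)
E
```

```text
axis origin [590.89629131 -66.25904774]
scene gapR (np.float64(-22.30322667827926), np.float64(68.00218228034392))
scene gapL (np.float64(-20.339784801037258), np.float64(79.01859179202562))
scene gapLtopcorner (np.float64(-28.55165435623106), np.float64(90.80623210838877))
scene fenceend (np.float64(-21.359955101458414), np.float64(36.09405578052846))
top stopfaceback (np.float64(9.957809991270917), np.float64(91.48900305806977))
top stopfacefront (np.float64(-20.848786122025878), np.float64(89.15567019964239))
top fenceend (np.float64(-21.780986891501033), np.float64(34.071954227088725))
boxfront y0 dist 205.48698080718677 -28.39563771559496 44.723864286003625
```

apply_moves([
  [[1.57,-3.571,0],[0,0,-7.26],0],
  [[1.57,-3.571,0],[0,0,-7.26],0],
  [[1.57,-3.571,0],[0,0,-7.26],0],
  [[1.57,-3.571,0],[0,0,-7.26],0],
  [[1.57,-3.571,0],[0,0,-7.26],0],
  [[1.57,-3.571,0],[0,0,-7.26],0],
  [[1.57,-3.571,0],[0,0,-7.26],0],
  [[1.57,-3.571,0],[0,0,-7.26],0],
  [[1.57,-3.571,0],[0,0,-7.26],0],
  [[1.57,-3.571,0],[0,0,-7.26],0],
], squeeze=5)

```text
time: 1.1
tool_pos: [385.8, 276.3, 255.3]
orientation: [-1.571, 0.0, -0.047]
ft_force: [0.5, 0.1, 0.9]
grip_width: 88.3
```

apply_moves([
  [[1.57,-3.571,0],[0,0,-7.26],0],
  [[1.57,-3.571,0],[0,0,-7.26],0],
  [[1.57,-3.571,0],[0,0,-7.26],0],
  [[1.57,-3.571,0],[0,0,-7.26],0],
  [[1.57,-3.571,0],[0,0,-7.26],0],
  [[1.57,-3.571,0],[0,0,-7.26],0],
  [[1.57,-3.571,0],[0,0,-7.26],0],
  [[1.57,-3.571,0],[0,0,-7.26],0],
  [[1.57,-3.571,0],[0,0,-7.26],0],
  [[1.57,-3.571,0],[0,0,-7.26],0],
])

```text
time: 2.1
tool_pos: [542.8, -80.7, 255.2]
orientation: [-1.571, 0.0, -1.315]
ft_force: [0.1, -0.2, 1.0]
grip_width: 88.0
```

apply_moves([
  [[0,0,-2.4],[0,0,0.3],0],
  [[0,0,-2.4],[0,0,0],0],
  [[0,0,-2.4],[0,0,0],0],
  [[0,0,-2.0],[0,0,0],0.1],
  [[0,0,-2.0],[0,0,0],0.2],
  [[0,0,-1.5],[0,0,0],0.3],
  [[0,0,-1.0],[0,0,0],0.4],
  [[0,0,-0.6],[0,0,0],0.4],
  [[0,0,0],[0,0,0],0.4],
  [[0,0,0],[0,0,0],0.4],
])

```text
time: 3.1
tool_pos: [543.4, -79.2, 113.4]
orientation: [-1.57, -0.0, -1.304]
ft_force: [-0.3, 0.2, -0.3]
grip_width: 52.6
```

```bash
python3 - <<'E'
from h import *
o=ctrl.get_obs();print(o["tool_pos"],o["ft_force"],o["grip_width"],o["qpos"])
s,_=snapshot("scene");t,_=snapshot("top")
cv2.imwrite("pics/m1.png",np.hstack([cv2.resize(s[150:280,190:310],(400,433)),cv2.resize(t[160:250,250:360],(400,433))]))
E
```

```text
[543.36642706 -79.2067476  113.3726691 ] [-0.30686956  0.22681051 -0.29514117] 52.62145440654001 [-1.90137706e-01  1.59872799e-01  2.01042682e+00  5.15923871e-05
  9.70169721e-01  1.11371646e+00]
```

View pics/m1.png

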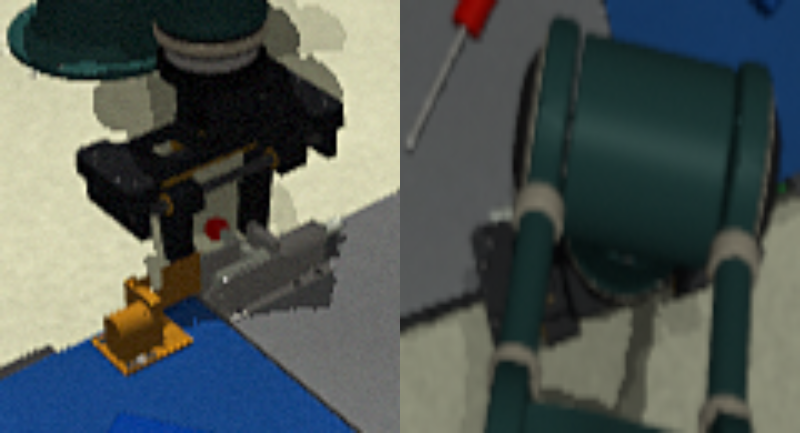

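The red knob sits between the open fingers at about (215,228) in the left crop, so I'll close gently.

apply_moves([
  [[0,0,-0.1],[0,0,0],0.6],
  [[0,0,0],[0,0,0],0.75],
  [[0,0,0],[0,0,0],0.85],
  [[0,0,0],[0,0,0],0.9],
  [[0,0,0],[0,0,0],1],
  [[0,0,0],[0,0,0],1],
  [[0,0,0],[0,0,0],1],
  [[0,0,0],[0,0,0],1],
  [[0,0,0],[0,0,0],1],
  [[0,0,0],[0,0,0],1],
], squeeze=6)

```text
time: 4.2
tool_pos: [542.8, -79.0, 111.7]
orientation: [-1.571, 0.0, -1.304]
ft_force: [-0.9, 1.1, 0.5]
grip_width: 16.8
```

apply_moves([
  [[0.006,0.002,0.25],[0,0,0],1],
  [[0.018,0.005,0.249],[0,0,0],1],
  [[0.03,0.008,0.248],[0,0,0],1],
  [[0.042,0.011,0.246],[0,0,0],1],
  [[0.053,0.014,0.244],[0,0,0],1],
  [[0.066,0.018,0.241],[0,0,0],1],
  [[0.077,0.021,0.237],[0,0,0],1],
  [[0.089,0.024,0.233],[0,0,0],1],
  [[0.1,0.027,0.228],[0,0,0],1],
  [[0.11,0.029,0.222],[0,0,0],1],
])

```text
time: 5.2
tool_pos: [548.4, -77.5, 135.7]
orientation: [-1.572, 0.0, -1.304]
ft_force: [-2.7, 1.7, -1.9]
grip_width: 16.8
```

apply_moves([
  [[0.147,0.039,0.259],[0,0,0],1],
  [[0.161,0.043,0.249],[0,0,0],1],
  [[0.175,0.047,0.239],[0,0,0],1],
  [[0.189,0.051,0.227],[0,0,0],1],
  [[0.2,0.054,0.216],[0,0,0],1],
  [[0.214,0.057,0.202],[0,0,0],1],
  [[0.225,0.06,0.189],[0,0,0],1],
  [[0.236,0.063,0.174],[0,0,0],1],
  [[0.245,0.066,0.16],[0,0,0],1],
  [[0,0,0],[0,0,0],1],
])

```text
time: 6.2
tool_pos: [567.5, -72.7, 155.3]
orientation: [-1.569, -0.0, -1.304]
ft_force: [-1.8, 2.7, 0.1]
grip_width: 16.7
```

```bash
python3 - <<'E'
from h import *
o=ctrl.get_obs();print(o["tool_pos"],o["ft_force"],o["grip_width"])
s,_=snapshot("scene")
cv2.imwrite("pics/m2.png",cv2.resize(s[170:280,190:310],(720,660))[:600])
E
```

```text
[567.53215195 -72.67156161 155.34660874] [-1.77339819  2.68112873  0.13578819] 16.74187042627425
```

View pics/m2.png

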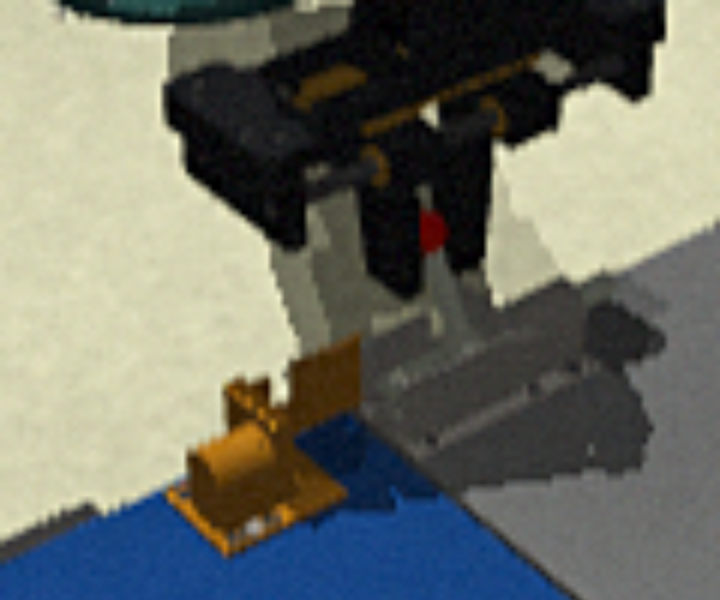

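The handle is raised, with the knob at (432,232) and the stem upright above the guide. Next is the slide.

apply_moves([
  [[0.1,-0.386,0],[0,0,0],1],
  [[0.155,-0.58,0],[0,0,0],1],
  [[0.155,-0.58,0],[0,0,0],1],
  [[0.155,-0.58,0],[0,0,0],1],
  [[0.155,-0.58,0],[0,0,0],1],
  [[0.155,-0.58,0],[0,0,0],1],
  [[0.155,-0.58,0],[0,0,0],1],
  [[0.155,-0.58,0],[0,0,0],1],
  [[0.155,-0.58,0],[0,0,0],1],
  [[0.155,-0.58,0],[0,0,0],1],
])

```text
time: 7.25
tool_pos: [581.6, -129.4, 154.8]
orientation: [-1.571, 0.0, -1.304]
ft_force: [-0.2, 2.5, 1.4]
grip_width: 16.3
```

apply_moves([
  [[0.08,-0.29,0],[0,0,0],1],
  [[0.08,-0.29,0],[0,0,0],1],
  [[0.08,-0.29,0],[0,0,0],1],
  [[0.08,-0.29,0],[0,0,0],1],
  [[0.04,-0.145,0],[0,0,0],1],
  [[0,0,0],[0,0,0],1],
  [[0,0,0],[0,0,0],1],
  [[0,0,0],[0,0,0],1],
  [[0,0,0],[0,0,0],1],
  [[0,0,0],[0,0,0],1],
])

```text
time: 8.25
tool_pos: [585.1, -142.1, 154.8]
orientation: [-1.571, -0.0, -1.304]
ft_force: [-1.2, -0.3, 0.0]
grip_width: 16.7
```

```bash
python3 - <<'E'
from h import *
o=ctrl.get_obs();print(o["tool_pos"],o["ft_force"],o["grip_width"])
s,_=snapshot("scene")
cv2.imwrite("pics/m3.png",cv2.resize(s[180:275,190:310],(758,600),interpolation=cv2.INTER_CUBIC))
E
```

```text
[ 585.10907992 -142.10025645  154.80991763] [-1.20730949 -0.25776987  0.0109755 ] 16.72911455618098
```

View pics/m3.png

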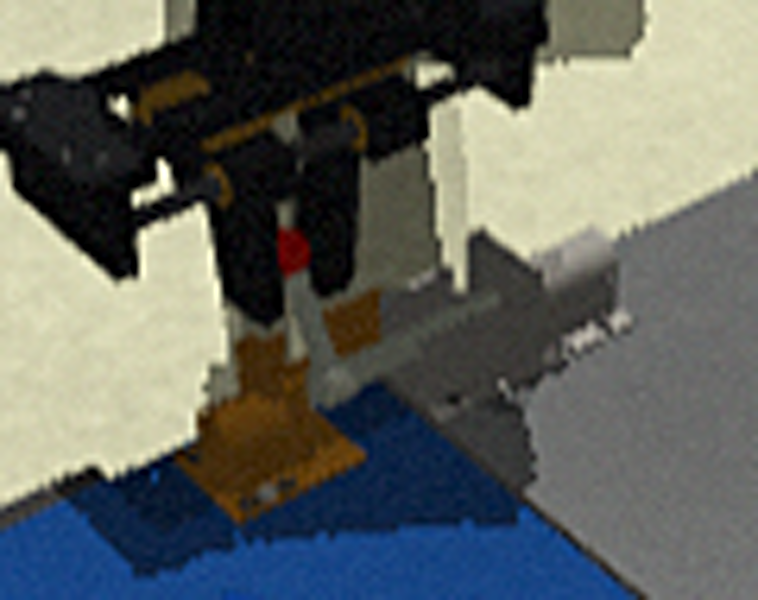

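apply_moves([
  [[0.03,-0.116,0],[0,0,0],1],
  [[0.03,-0.116,0],[0,0,0],1],
  [[0.03,-0.116,0],[0,0,0],1],
  [[0.03,-0.116,0],[0,0,0],1],
  [[0.03,-0.116,0],[0,0,0],1],
  [[0.03,-0.116,0],[0,0,0],1],
  [[0.03,-0.116,0],[0,0,0],1],
  [[0,0,0],[0,0,0],1],
  [[0,0,0],[0,0,0],1],
  [[0,0,0],[0,0,0],1],
])

```text
time: 9.3
tool_pos: [587.3, -150.2, 154.8]
orientation: [-1.571, -0.0, -1.304]
ft_force: [-2.0, 1.8, 0.7]
grip_width: 16.7
```

apply_moves([
  [[0.008,-0.029,0],[0,0,0],1],
  [[0.008,-0.029,0],[0,0,0],1],
  [[0.008,-0.029,0],[0,0,0],1],
  [[0.008,-0.029,0],[0,0,0],1],
  [[0.008,-0.029,0],[0,0,0],1],
  [[0.008,-0.029,0],[0,0,0],1],
  [[0.008,-0.029,0],[0,0,0],1],
  [[0.008,-0.029,0],[0,0,0],1],
  [[0.008,-0.029,0],[0,0,0],1],
  [[0,0,0],[0,0,0],1],
])

```text
time: 10.3
tool_pos: [588.0, -152.7, 154.8]
orientation: [-1.571, -0.0, -1.304]
ft_force: [-1.8, 1.4, 1.0]
grip_width: 16.5
```

apply_moves([
  [[0.006,-0.024,0],[0,0,0],1],
  [[0.006,-0.024,0],[0,0,0],1],
  [[0.006,-0.024,0],[0,0,0],1],
  [[0.006,-0.024,0],[0,0,0],1],
  [[0.006,-0.024,0],[0,0,0],1],
  [[0.006,-0.024,0],[0,0,0],1],
  [[0.006,-0.024,0],[0,0,0],1],
  [[0.006,-0.024,0],[0,0,0],1],
  [[0,0,0],[0,0,0],1],
  [[0,0,0],[0,0,0],1],
])

```text
time: 11.3
tool_pos: [588.4, -154.6, 154.8]
orientation: [-1.571, -0.0, -1.304]
ft_force: [-3.1, 2.6, 1.1]
grip_width: 16.3
```

apply_moves([
  [[0.005,-0.019,0],[0,0,0],1],
  [[0.005,-0.019,0],[0,0,0],1],
  [[0.005,-0.019,0],[0,0,0],1],
  [[0.005,-0.019,0],[0,0,0],1],
  [[0.005,-0.019,0],[0,0,0],1],
  [[0.005,-0.019,0],[0,0,0],1],
  [[0,0,0],[0,0,0],1],
  [[0,0,0],[0,0,0],1],
  [[0,0,0],[0,0,0],1],
  [[0,0,0],[0,0,0],1],
])

```text
time: 12.3
tool_pos: [588.7, -155.5, 154.8]
orientation: [-1.571, 0.0, -1.304]
ft_force: [-4.0, 4.9, 0.9]
grip_width: 16.4
```

apply_moves([
  [[0.005,-0.019,0],[0,0,0],1],
  [[0.005,-0.019,0],[0,0,0],1],
  [[0.005,-0.019,0],[0,0,0],1],
  [[0.005,-0.019,0],[0,0,0],1],
  [[0,0,0],[0,0,0],1],
  [[0,0,0],[0,0,0],1],
  [[0,0,0],[0,0,0],1],
  [[0,0,0],[0,0,0],1],
  [[0,0,0],[0,0,0],1],
  [[0,0,0],[0,0,0],1],
])

```text
time: 13.3
tool_pos: [588.7, -155.6, 154.8]
orientation: [-1.571, 0.002, -1.304]
ft_force: [-4.0, 6.1, 2.2]
grip_width: 16.3
```

The stop was felt at s≈85.5 mm, where the picture predicted 86. The notch centre is therefore at about s≈73, and I'll back off to it.

apply_moves([
  [[-0.035,0.13,0],[0,0,0],1],
  [[-0.052,0.194,0],[0,0,0],1],
  [[-0.052,0.194,0],[0,0,0],1],
  [[-0.052,0.194,0],[0,0,0],1],
  [[-0.052,0.194,0],[0,0,0],1],
  [[-0.052,0.194,0],[0,0,0],1],
  [[-0.035,0.13,0],[0,0,0],1],
  [[-0.019,0.072,0],[0,0,0],1],
  [[0,0,0],[0,0,0],1],
  [[0,0,0],[0,0,0],1],
])

```text
time: 14.3
tool_pos: [585.8, -143.3, 155.1]
orientation: [-1.57, -0.0, -1.304]
ft_force: [0.2, -1.7, 0.3]
grip_width: 17.0
```

apply_moves([
  [[-0.245,-0.066,-0.16],[0,0,0],1],
  [[-0.236,-0.063,-0.174],[0,0,0],1],
  [[-0.225,-0.06,-0.189],[0,0,0],1],
  [[-0.214,-0.057,-0.202],[0,0,0],1],
  [[-0.2,-0.054,-0.216],[0,0,0],1],
  [[-0.1,-0.027,-0.113],[0,0,0],1],
  [[0,0,0],[0,0,0],1],
  [[0,0,0],[0,0,0],1],
  [[0,0,0],[0,0,0],1],
  [[0,0,0],[0,0,0],1],
])

```text
time: 15.3
tool_pos: [573.0, -146.7, 143.9]
orientation: [-1.572, 0.0, -1.304]
ft_force: [1.4, -1.4, -3.9]
grip_width: 16.6
```

apply_moves([
  [[-0.094,-0.025,-0.118],[0,0,0],1],
  [[-0.09,-0.024,-0.12],[0,0,0],1],
  [[-0.087,-0.023,-0.122],[0,0,0],1],
  [[-0.083,-0.022,-0.124],[0,0,0],1],
  [[-0.079,-0.021,-0.126],[0,0,0],1],
  [[-0.076,-0.02,-0.128],[0,0,0],1],
  [[0,0,0],[0,0,0],1],
  [[0,0,0],[0,0,0],1],
  [[0,0,0],[0,0,0],1],
  [[0,0,0],[0,0,0],1],
])

```text
time: 16.3
tool_pos: [568.0, -148.1, 136.7]
orientation: [-1.571, 0.0, -1.304]
ft_force: [2.2, 0.1, -2.3]
grip_width: 16.6
```

```bash
python3 - <<'E'
from h import *
o=ctrl.get_obs();print(o["tool_pos"],o["ft_force"],o["grip_width"])
s,_=snapshot("scene")
cv2.imwrite("pics/m4.png",cv2.resize(s[180:275,190:310],(758,600),interpolation=cv2.INTER_CUBIC))
E
```

```text
[ 568.02972613 -148.05439127  136.70405281] [ 2.15176337  0.14089724 -2.25515004] 16.633039977844458
```

View pics/m4.png

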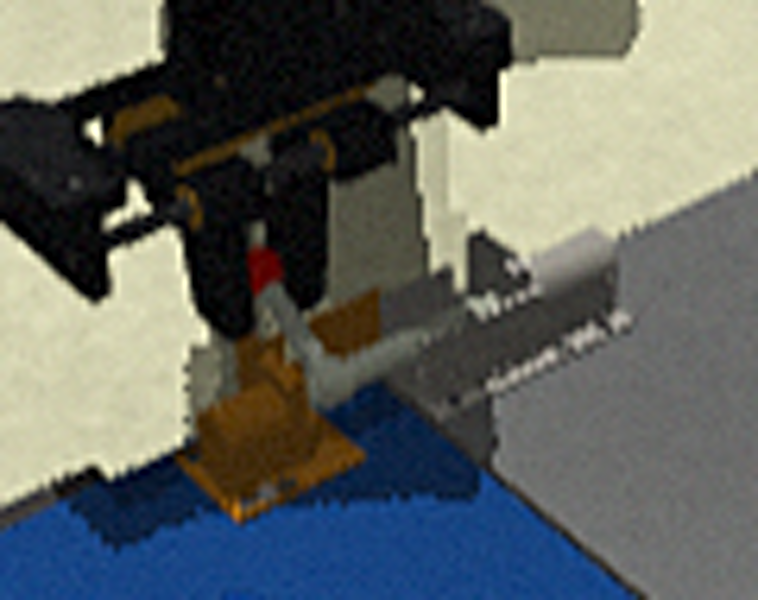

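The stem passes through the gap left of the brass fence edge at (312,330), with low forces. I'll keep lowering.

apply_moves([
  [[-0.11,-0.029,-0.222],[0,0,0],1],
  [[-0.1,-0.027,-0.228],[0,0,0],1],
  [[-0.089,-0.024,-0.233],[0,0,0],1],
  [[-0.077,-0.021,-0.237],[0,0,0],1],
  [[-0.066,-0.018,-0.241],[0,0,0],1],
  [[0,0,0],[0,0,0],1],
  [[0,0,0],[0,0,0],1],
  [[0,0,0],[0,0,0],1],
  [[0,0,0],[0,0,0],1],
  [[0,0,0],[0,0,0],1],
])

```text
time: 17.35
tool_pos: [563.4, -149.2, 125.1]
orientation: [-1.572, 0.0, -1.304]
ft_force: [0.2, -2.8, -0.0]
grip_width: 16.4
```

apply_moves([
  [[-0.053,-0.014,-0.22],[0,0,0],1],
  [[-0.042,-0.011,-0.22],[0,0,0],1],
  [[-0.03,-0.008,-0.22],[0,0,0],1],
  [[-0.018,-0.005,-0.2],[0,0,0],1],
  [[-0.006,-0.002,-0.15],[0,0,0],1],
  [[0,0,0],[0,0,0],1],
  [[0,0,0],[0,0,0],1],
  [[0,0,0],[0,0,0],1],
  [[0,0,0],[0,0,0],1],
  [[0,0,0],[0,0,0],1],
])

```text
time: 18.35
tool_pos: [562.1, -149.6, 115.0]
orientation: [-1.571, 0.0, -1.304]
ft_force: [-0.1, -1.3, -0.4]
grip_width: 16.1
```

apply_moves([
  [[0,0,-0.05],[0,0,0],1],
  [[0,0,-0.05],[0,0,0],1],
  [[0,0,-0.05],[0,0,0],1],
  [[0,0,-0.05],[0,0,0],1],
  [[0,0,-0.05],[0,0,0],1],
  [[0,0,-0.05],[0,0,0],1],
  [[0,0,-0.05],[0,0,0],1],
  [[0,0,0],[0,0,0],1],
  [[0,0,0],[0,0,0],1],
  [[0,0,0],[0,0,0],1],
])

```text
time: 19.35
tool_pos: [562.2, -149.6, 111.6]
orientation: [-1.571, 0.0, -1.304]
ft_force: [-2.7, -1.3, 0.8]
grip_width: 16.2
```

apply_moves([
  [[0,0,-0.05],[0,0,0],1],
  [[0,0,-0.05],[0,0,0],1],
  [[0,0,-0.05],[0,0,0],1],
  [[0,0,0],[0,0,0],1],
  [[0,0,0],[0,0,0],1],
  [[0,0,0],[0,0,0],1],
  [[0,0,0],[0,0,0],1],
  [[0,0,0],[0,0,0],1],
  [[0,0,0],[0,0,0],1],
  [[0,0,0],[0,0,0],1],
])

```text
time: 20.35
tool_pos: [562.3, -149.6, 110.2]
orientation: [-1.571, 0.0, -1.304]
ft_force: [-2.1, -1.5, 0.8]
grip_width: 16.0
```

apply_moves([
  [[0,0,-0.05],[0,0,0],1],
  [[0,0,-0.05],[0,0,0],1],
  [[0,0,-0.05],[0,0,0],1],
  [[0,0,0],[0,0,0],1],
  [[0,0,0],[0,0,0],1],
  [[0,0,0],[0,0,0],1],
  [[0,0,0],[0,0,0],1],
  [[0,0,0],[0,0,0],1],
  [[0,0,0],[0,0,0],1],
  [[0,0,0],[0,0,0],1],
])

```text
time: 21.35
tool_pos: [562.3, -149.6, 108.8]
orientation: [-1.571, -0.0, -1.304]
ft_force: [-2.7, -1.0, 2.6]
grip_width: 15.9
```

```bash
python3 - <<'E'
from h import *
o=ctrl.get_obs();print(o["tool_pos"],o["ft_force"],o["grip_width"])
s,_=snapshot("scene")
cv2.imwrite("pics/m5.png",cv2.resize(s[180:275,190:310],(758,600),interpolation=cv2.INTER_CUBIC))
E
```

```text
[ 562.3448198  -149.62672299  108.75790839] [-2.67998303 -1.0312439   2.58973314] 15.881750399869388
```

View pics/m5.png

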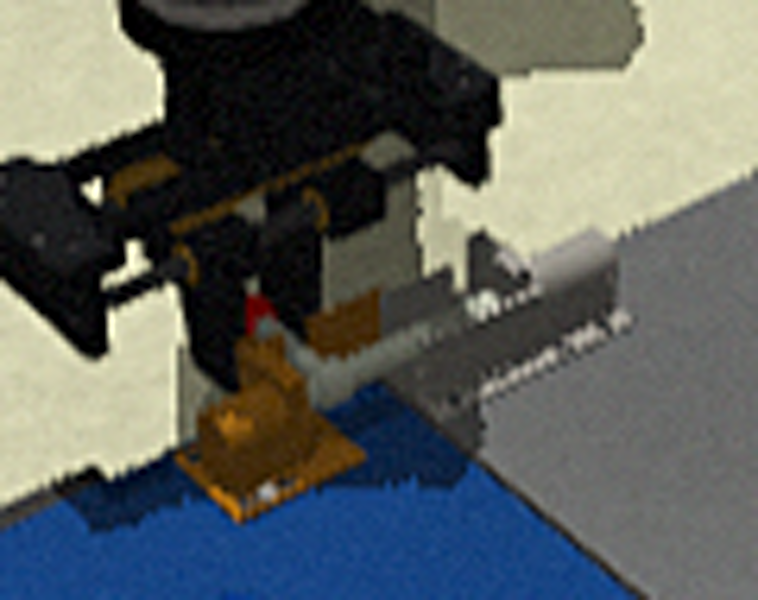

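apply_moves([
  [[0,0,0],[0,0,0],0.7],
  [[0,0,0],[0,0,0],0.5],
  [[0,0,0],[0,0,0],0.4],
  [[0,0,0],[0,0,0],0.4],
  [[0,0,0],[0,0,0],0.4],
  [[0,0,0.5],[0,0,0],0.4],
  [[0,0,1],[0,0,0],0.4],
  [[0,0,2],[0,0,0],0.4],
  [[0,0,3],[0,0,0],0.4],
  [[0,0,3],[0,0,0],0.4],
])

```text
time: 22.4
tool_pos: [562.1, -149.6, 205.2]
orientation: [-1.571, 0.0, -1.304]
ft_force: [0.5, -0.5, 0.4]
grip_width: 52.8
```

apply_moves([
  [[-1,0,3],[0,0,0],0.4],
  [[-3,0,3],[0,0,0],0.4],
  [[-4,0,2],[0,0,0],0.4],
  [[-3,0,0],[0,0,0],0.4],
  [[-2,2,0],[0,0,0],0.4],
  [[0,4,0],[0,0,0],0.4],
  [[0,4,0],[0,0,0],0.4],
  [[0,4,0],[0,0,0],0.4],
  [[0,4,0],[0,0,0],0.4],
  [[0,3,0],[0,0,0],0.4],
])

```text
time: 23.4
tool_pos: [432.1, 62.4, 285.0]
orientation: [-1.569, 0.0, -1.303]
ft_force: [0.9, -0.7, -0.3]
grip_width: 52.6
```

```bash
python3 - <<'E'
from h import *
o=ctrl.get_obs();print(o["tool_pos"],o["ft_force"],o["grip_width"])
s,_=snapshot("scene");t,_=snapshot("top")
cv2.imwrite("pics/m6.png",np.hstack([cv2.resize(s[195:275,200:280],(400,400),interpolation=cv2.INTER_CUBIC),cv2.resize(t[165:245,280:360],(400,400),interpolation=cv2.INTER_CUBIC)]))
def red(p,x0,y0,x1,y1):
    h=cv2.cvtColor(p,cv2.COLOR_BGR2HSV);m=((h[...,0]<8)|(h[...,0]>172))&(h[...,1]>150)&(h[...,2]>60)
    ys,xs=np.nonzero(m[y0:y1,x0:x1]);return xs.mean()+x0,ys.mean()+y0,len(xs)
P=[561.5,-149.7,114];e=[proj(n,P) for n in("scene","top")];print("expected",e)
r=[red(p,int(q[0])-14,int(q[1])-14,int(q[0])+14,int(q[1])+14) for p,q in((s,e[0]),(t,e[1]))];print(r)
print(tri(r[0][:2],r[1][:2]))
for q in range(0,1): pass
E
```

```text
[432.05216328  62.37926969 285.03795248] [ 0.90364842 -0.71094059 -0.25440808] 52.628528270427246
expected [array([229.80068395, 229.6464362 ]), array([333.29265198, 209.07607283])]
[(np.float64(228.93103448275863), np.float64(229.20689655172413), 29), (np.float64(333.5), np.float64(209.0), 26)]
(array([ 561.21881018, -150.82645678,  115.44947492]), np.float64(1.5776701027110582))
```

View pics/m6.png

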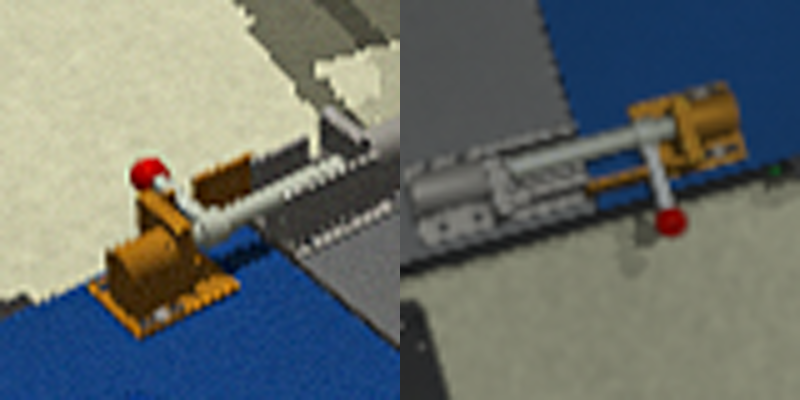

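The knob is back at its starting level (115.4 mm now, 115.6 mm at the start). It has moved 73.6 mm along the bolt and the stem lies in the keeper's gap. The arm is clear, so I'm handing in.

```bash
python3 - <<'E'
from workcell import close_job,ctrl
print(ctrl.get_obs()["time"]); print(close_job())
E
```

```text
23.5
the job is handed in; nothing more can be done
None
```

The box is bolted shut. The handle was lifted out of its notch, slid across and pressed down into the keeper's notch, and the job was handed in at 23.5 s with the gripper clear. `close_job` gives no verdict, so these are my own checks.

- **Finding the notch:** I slid the raised handle gently against the end stop, felt about 6–7 N at 85.5 mm, and backed off about 12.5 mm. That put the notch near 73 mm; the pictures had put it at 73.5 mm.
- **Final position:** From both cameras the knob had moved 73.6 mm along the bolt, within the 39–81 mm allowed. Its height was 115.4 mm, against 115.6 mm when it lay level at the start, so the handle is down. The final picture shows the stem in the keeper's gap.
- **Forces:** The wrist readings I took, at the end of each move call, stayed below about 8 N.
- **Weak point:** Pressing down, I felt only about 2.6 N from below and the fingers probably slipped a little on the knob. That the handle is fully down therefore rests on the camera height, where the two views disagreed by 1.6 mm.
- **Bystanders:** The arm kept clear of them on the path I used, but I did not measure them again at the end.

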